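# Switch on the stirrer under the capped jar

## Robot

A 6-joint arm with a two-finger parallel gripper is mounted at the origin on the work surface. World frame = base frame: x ahead of the robot, y to its left, z up, the work surface at z = 0. Lengths are in mm, angles in rad, forces in N, time in s.
With the tool pointing down it reaches from about 275 to 750 mm from the base axis. Payload 10.2 kg.
Tool frame: the origin (TCP) lies between the finger pads; the fingertips stand 8 mm ahead of it and the grasp point (between the pads) lies 11 mm behind it; z points along the fingers, x is the direction in which the jaws open and shut, and the axes are right-handed (so a half turn about z gives the same grasp; the last joint's range is limited). The gripper opens to 85 mm and grips with 20 to 120 N. Pads are 22 mm wide; open, the fingers measure 114 mm over their backs; the gripper's body (76 mm by 85 mm) begins 54 mm behind the grasp point. The pads swing forward as they close: fully open they stand 13 mm farther back than shut.
Start: joints at [0.938, 0.313, 1.498, -0, 1.331, -0.223], TCP at [209.186, 481.531, 213.294] pointing down, gripper open.
Joint ranges: [-2.94, 2.94], [-0.97, 2.17], [0.19, 2.56], [-1.23, 4.37], [0.02, 3.11], [-2.88, 2.88]. Speed limits (rad/s): [2.39, 2.39, 3.01, 3.14, 3.14, 3.14].

## Interface

Orientations are given as a unit quaternion [w, x, y, z].
In Python, from rig import sense, eyes, ctrl gives the robot as it stands.
- The arm moves only by the tool move_arm, never from a script. Its argument "rows" is a list that holds one entry, the list of rows, each a list of 5 numbers: the shift along the tool's x, y, z in mm, then the turn about the tool's z in units of 6 degrees (1.0 is 6 degrees), then the gripper command: -1 is shut, 1 is fully open, values between are in proportion. In form: [[[dx, dy, dz, roll, jaw], ...]]. A call has 1 to 12 rows; each row is the pose to reach, as a shift and turn from the pose measured when the call began, along the tool's axes at that moment; what a row does not reach only later rows make up. A row lasts 1/8 s, in which the tool goes at most 62.5 mm and 10.7 degrees, less where a joint would pass 70% of its speed; a pose out of reach is approached as far as the arm can. A call with a gripper value outside its range is refused whole. The fingers move at their own pace and stop on an object; "squeeze" is the grip in N (left out, the last holds). Time passes only in rows, so rows that repeat a pose let the fingers close. It gives the time, the measured TCP pose, the force and the opening at its end, in the units of the state.
- sense(): the state, without advancing time (a new reading comes with each control period).
- eyes.capture(name): name is "side" or "top" or "wrist"; returns a dict with "color" (420x560x3 uint8, blue, green, red), "vertical_fov" (degrees; the focal length in pixels is half the picture's height over the tangent of half this angle, whatever the lens; pixels are square), "cx", "cy" (the principal point, pixels), "xyz" and "attitude" of the camera in the world. Camera axes: x right, y down, z forward; pixel columns grow to the right and rows downward; lengths in mm; the calibration is good to about 2 mm. A picture is of the moment at which its call begins. There is no depth.
- ctrl.finish_job(): hands the job in, once; it reports no verdict.
The state is a dict: "time_s": time; "joints": joint angles; "dq": joint speeds; "tau": joint torques, N m; "eef_pos": TCP position; "ee_rot": TCP orientation; "force": force on the tool from outside, world axes, zero at the start; "wrist_torque": the same for the moment, N m; "grip_width": opening from 0.0 (shut) to 1.0 (fully open).
Only numpy, scipy, OpenCV 4.12 (cv2) and the standard library are available. Lean on these libraries where they do the work, as an engineer would, in place of code of your own. Each camera call takes 0.05 s, during which the arm holds its last target. There are 200 camera calls.

## Task

Switch on the magnetic stirrer that has the squat capped jar standing on its plate: nudge the small ridge of the slide switch on its front deck across towards the stirrer's round knob until it clicks over and stays there. Leave the jar standing where it is, and leave the switch of the other stirrer, the one with the open beaker, as it is.

Things in the scene. Friction and masses are not known exactly. Their poses are not given: they have to be found in the camera images.
- switch (a joint): Slide switch of the stirrer that carries the jar, in m: 0 = off (the end away from the knob), 0.014 = on (the end nearest the knob). It is sprung over its centre (0.007): it takes about 3 N to leave the off end, and once past about 0.009 it snaps to the on end by itself and stays.
- switch_ridge (a point): Centre of the top of that switch's white ridge; moves with it. The ridge stands 8 mm above the level deck, is 9 mm thick along the slide and 26 mm long across it. Axes: y along the slide from off to on, towards the round black knob (30 mm wide, 16 mm high, centre 84 mm from the ridge when off); x towards the round plate; z up. Free deck: 37 mm behind the off ridge (-y), 30 mm in -x.
- spare_ridge (a point): The same point, with the same axes, on the identical second stirrer, which carries an open empty beaker. Its switch is off and must stay off. Each stirrer is a white box fixed to the bench, 220 mm along x, 150 mm along y; its deck is 50 mm above the bench, with a flat black slot, 36 by 56 mm, round the switch.
- jar: Squat amber jar with a black cap, 62 mm in diameter and 62 mm high, origin at the centre of its underside, z up along its axis. It stands loose on the steel plate (112 mm across, top 54 mm above the bench) of the stirrer to switch on, about 125 mm in x from the ridge; its top is 116 mm above the bench.
Mind the look-alikes: they are no part of the job. What is shaped like the jar but red is not meant.

How it is judged:
By the outcome, as a careful person would: the job done as asked, in the order asked, and still so for the second after the job is handed in, with the robot touching nothing.
It also fails if it takes over 26 s, if anything falls off the work surface, if the arm or the gripper's body presses on something with over 40 N, if the wrist force passes 120 N, or if a joint passes its speed limit or range.

## Working session

There is one attempt and no reset: what is moved stays moved. The work goes in short steps, Python scripts to look and compute and a tool call to move; the robot and the scene stay as the last step left them, time stands still between calls to the robot, and variables do not carry over. Pictures are saved under pics/ and viewed, about 8 in all and at most 12, crops included, and the job is handed in when it is done.

Besides the shell and the picture viewer there is one more tool, called after "Call:" by a JSON object that holds its "fn" and its "kwargs". move_arm: Moves the arm, as the interface text tells. Its arguments: {"type":"object","properties":{"rows":{"type":"array","items":{"type":"array","items":{"type":"array","items":{"type":"number"}}}},"squeeze":{"type":"number"}},"required":["rows"]}

```bash
mkdir -p pics; cat > h.py <<'E'
import numpy as np, cv2
from rig import sense, eyes, ctrl
from scipy.spatial.transform import Rotation as R
def rot(q):
    q=np.array(q,float)
    return q if q.shape==(3,3) else R.from_quat(q,scalar_first=True).as_matrix()
def cast(c,u,v,z):
    f=210/np.tan(np.radians(c["vertical_fov"])/2)
    d=rot(c["attitude"])@np.array([(u-c["cx"])/f,(v-c["cy"])/f,1])
    p=np.array(c["xyz"]); return p+d*(z-p[2])/d[2]
def proj(c,P):
    f=210/np.tan(np.radians(c["vertical_fov"])/2)
    q=rot(c["attitude"]).T@(np.array(P)-np.array(c["xyz"])); return f*q[0]/q[2]+c["cx"],f*q[1]/q[2]+c["cy"]
E
python3 - <<'E'
from h import *
s=sense(); print(s["time_s"],s["eef_pos"],s["ee_rot"])
a=eyes.capture("top");b=eyes.capture("side")
for n,c in(("top",a),("side",b)):
    cv2.imwrite(f"pics/{n}0.png",c["color"]); print(n,c["vertical_fov"],c["cx"],c["cy"],c["xyz"],c["attitude"])
E
```

```text
0.0 [209.00163904 481.28932499 212.71992045] [ 2.29073553e-04  8.36185671e-01  5.48446059e-01 -6.25307411e-04]
top 42.57540837221375 281.43967028911914 209.3696873137982 [ 460.53541403    8.74005008 1272.23101116] [-0.05161158  0.70562913 -0.70553796  0.04049658]
side 42.140117944894754 278.5555882762728 203.35108761426793 [ 517.62111363 -944.56721648  766.60336342] [-0.45456631  0.88996748 -0.03165576  0.01803532]
```

View pics/top0.png

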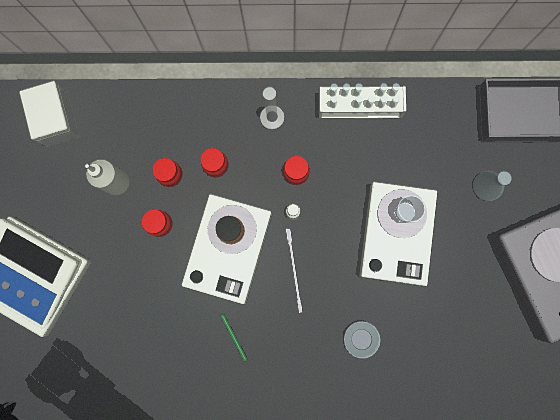

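View pics/side0.png

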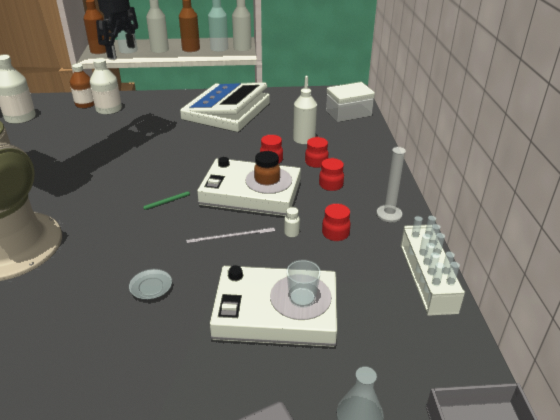

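The amber jar with the black cap stands on the left stirrer in the top view: jar (230,230), switch (230,287), knob (196,277). The look-alike is the beaker stirrer's switch at (409,270), with its knob at (375,265). The red jars at (166,171), (213,161), (296,169) and (155,222) are decoys. I choose the switch at (230,287) and check it in a close crop.

```bash
python3 - <<'E'
from h import *
a=eyes.capture("top"); im=a["color"]
x0,y0=175,190
cv2.imwrite("pics/crop1.png",cv2.resize(im[y0:y0+120,x0:x0+105],None,fx=5,fy=5,interpolation=cv2.INTER_CUBIC))
g=im.max(2)
m=(g[260:310,180:270]<60).astype(np.uint8)
n,l,st,ce=cv2.connectedComponentsWithStats(m)
for i in range(1,n):
    if 40<st[i,4]<2000: print("dark",st[i],ce[i]+[180,260])
# box: bright mask rect
w=(g>180).astype(np.uint8); n,l,st,ce=cv2.connectedComponentsWithStats(w); k=l[283,205]
pts=np.argwhere(l==k)[:,::-1].astype(np.float32); r=cv2.boxPoints(cv2.minAreaRect(pts))
B=np.array([cast(a,u,v,50)[:2] for u,v in r]);print(r,B.round(1))
for i in range(4):
    e=B[(i+1)%4]-B[i]; print(np.linalg.norm(e).round(1),np.degrees(np.arctan2(e[1],e[0])).round(1))
E
```

```text
dark [10 11 13 12 48] [195.52083333 276.16666667]
[[180.97156 285.50894]
 [208.0794  193.02328]
 [270.79498 211.40543]
 [243.68713 303.89108]] [[448.  254.2]
 [658.9 197. ]
 [616.1  52.4]
 [407.5 112.4]]
218.5 -15.2
150.8 -106.5
217.1 164.0
147.5 74.0
```

View pics/crop1.png

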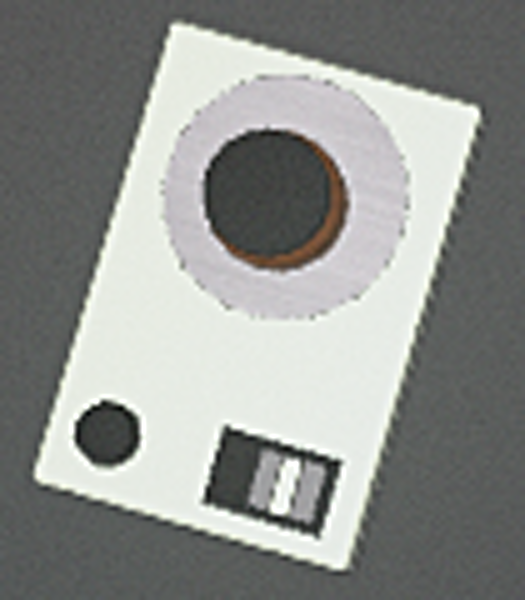

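```bash
cat > plan.py <<'E'
from h import *
a=eyes.capture("top")
rg=cast(a,232.2,287.4,58); kn=cast(a,196.4,276.6,66)
y=(kn-rg)[:2]; print("ridge",rg.round(1),"knob",kn.round(1),"dist",np.linalg.norm(y).round(1),"ang",np.degrees(np.arctan2(y[1],y[0])).round(1))
th=np.radians(74.3); yy=np.array([np.cos(th),np.sin(th),0])
s=sense(); T=rot(s["ee_rot"]); p=np.array(s["eef_pos"])
print("tool x ang",np.degrees(np.arctan2(T[1,0],T[0,0])),"tool y ang",np.degrees(np.arctan2(T[1,1],T[0,1])),"t",s["time_s"],"F",np.round(s["force"],1),p.round(1),"w",s["grip_width"])
for off in(-26,-16,0): 
    t=np.array([*rg[:2],61])+off*yy; print(off,t.round(1),"tool shift",(T.T@(t-p)).round(1))
print("joints",np.round(s["joints"],2))
E
python3 plan.py
```

```text
ridge [444.1 137.7  58. ] knob [467.9 217.   66. ] dist 82.8 ang 73.3
tool x ang 66.52004168212743 tool y ang -23.479966695004293 t 0.2 F [ 0.  -0.  -0.2] [209.1 481.4 213. ] w 1.001380032147947
-26 [437.  112.7  61. ] tool shift [-247.2  356.   152.1]
-16 [439.7 122.3  61. ] tool shift [-237.3  354.7  152.1]
0 [444.1 137.7  61. ] tool shift [-221.5  352.5  152.1]
joints [ 0.94  0.31  1.5   0.    1.33 -0.22]
```

Call:
{"fn": "move_arm", "kwargs": {"rows": [[[-256, 357, 60, -1.25, -1], [-256, 357, 60, -1.25, -1], [-256, 357, 60, -1.25, -1], [-256, 357, 60, -1.25, -1], [-256, 357, 60, -1.25, -1], [-256, 357, 60, -1.25, -1], [-256, 357, 60, -1.25, -1], [-256, 357, 60, -1.25, -1], [-256, 357, 60, -1.25, -1], [-256, 357, 60, -1.25, -1], [-256, 357, 60, -1.25, -1], [-256, 357, 60, -1.25, -1]]], "squeeze": 40}}

```text
time_s: 1.7
eef_pos: [434.3, 104.9, 153.2]
ee_rot: [0.0, 0.798, 0.602, -0.0]
force: [0.0, -0.1, 0.6]
grip_width: -0.002
```

```bash
python3 plan.py; python3 - <<'E'
from h import *
c=eyes.capture("wrist"); cv2.imwrite("pics/wr1.png",c["color"]); print(c["xyz"],c["attitude"],c["vertical_fov"],c["cx"],c["cy"])
print(proj(c,[444.1,137.7,58]),proj(c,[467.9,217,66]))
E
```

```text
ridge [444.1 137.7  58. ] knob [467.9 217.   66. ] dist 82.8 ang 73.3
tool x ang 74.0702210676095 tool y ang -15.929780179292578 t 1.75 F [-0.3 -0.4 -0.3] [434.4 104.8 153.2] w 0.001502997383859429
-26 [437.  112.7  61. ] tool shift [ 8.4  0.4 92.2]
-16 [439.7 122.3  61. ] tool shift [18.4  0.4 92.2]
0 [444.1 137.7  61. ] tool shift [34.4  0.3 92.2]
joints [-0.03  0.2   1.81 -0.    1.13 -1.32]
[371.58987881 122.91841376 313.40327408] [0.10445471 0.7913277  0.59728737 0.0783421 ] 59.32053069531983 276.32132918937543 211.9997962862352
(np.float64(324.2928995735392), np.float64(208.25241623956305)) (np.float64(444.8569404243298), np.float64(212.7364258329573))
```

View pics/wr1.png

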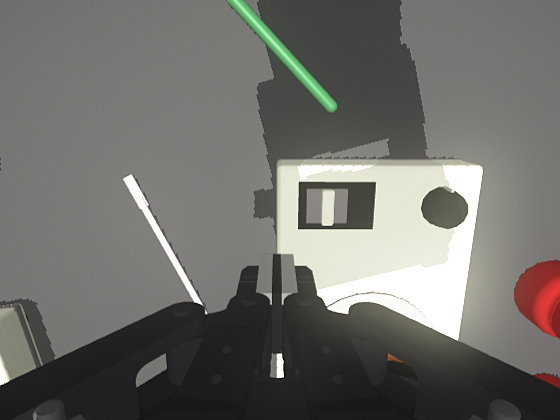

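The wrist view shows the ridge at (327,207) against a predicted (324,208), and the knob at (445,207). The shut fingertips at (278,265) are behind the ridge and clear of it. Now I descend behind the ridge.

Call:
{"fn": "move_arm", "kwargs": {"rows": [[[6, 0, 50, 0, -1], [6, 0, 75, 0, -1], [6, 0, 85, 0, -1], [6, 0, 91, 0, -1], [6, 0, 91, 0, -1], [6, 0, 91, 0, -1]]]}}

```text
time_s: 2.55
eef_pos: [436.5, 110.4, 62.9]
ee_rot: [0.001, 0.798, 0.602, 0.0]
force: [0.4, 0.1, -0.8]
grip_width: 0.0
```

```bash
python3 plan.py; python3 - <<'E'
from h import *
c=eyes.capture("wrist"); d=eyes.capture("side")
x=cv2.resize(d["color"][150:220,180:310],None,fx=4,fy=4,interpolation=cv2.INTER_CUBIC)
cv2.imwrite("pics/near.png",np.vstack([cv2.resize(c["color"][120:420],(520,279)),x]))
E
```

```text
ridge [444.1 137.7  58. ] knob [467.9 217.   66. ] dist 82.8 ang 73.3
tool x ang 74.0533656771336 tool y ang -15.94661397670705 t 2.6 F [-0.1  0.5  0.5] [436.4 110.3  62.8] w 0.0037213777170268174
-26 [437.  112.7  61. ] tool shift [ 2.4 -0.1  1.8]
-16 [439.7 122.3  61. ] tool shift [12.4 -0.1  1.8]
0 [444.1 137.7  61. ] tool shift [28.4 -0.2  1.8]
joints [-0.01  0.34  1.9  -0.    0.9  -1.31]
```

View pics/near.png

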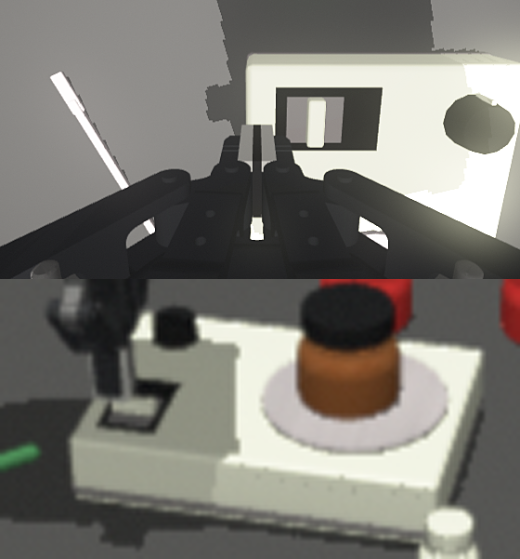

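```bash
python3 - <<'E'
from h import *
c=eyes.capture("wrist"); d=eyes.capture("side"); s=sense();p=np.array(s["eef_pos"])
for n,P in (("tip",p-[0,0,8]),("tcp",p),("ridge",[444.1,137.7,58]),("knob",[467.9,217,66])):
    u,v=proj(c,P);a,b=proj(d,P);print(n,"wrist crop",round(u*520/560),round((v-120)*.93),"side crop",round((a-180)*4),round((b-150)*4+279))
print(cast(d,213,183,58),cast(d,180+175/4,150+(315-279)/4,66))
E
```

```text
tip wrist crop 256 123 side crop 118 429
tcp wrist crop 256 128 side crop 117 418
ridge wrist crop 312 125 side crop 132 398
knob wrist crop 482 134 side crop 173 315
[444.27237053 123.66543143  58.        ] [468.96430251 216.85364383  66.        ]
```

```bash
python3 - <<'E'
from h import *
d=eyes.capture("side")["color"]; o=cv2.imread("pics/side0.png")
f=lambda i:cv2.resize(i[155:205,190:240],(400,400),interpolation=cv2.INTER_NEAREST)
cv2.imwrite("pics/cmp.png",np.hstack([f(o),f(d)]))
E
```

```text
(no output)
```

View pics/cmp.png

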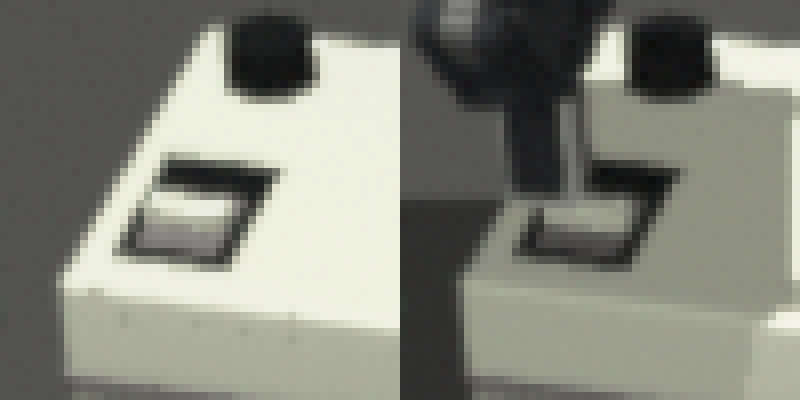

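```bash
python3 - <<'E'
from h import *
c=eyes.capture("wrist"); d=eyes.capture("side")
print("cam wrist",c["xyz"])
for z in(50,55,65,75,80,85,90): print(z,"side tip",cast(d,208,179.5,z).round(1),"wrist tip edge",cast(c,276.8,254.5,z).round(1))
cv2.imwrite("pics/wr2.png",c["color"][200:420,160:440].repeat(2,0).repeat(2,1))
E
```

```text
cam wrist [373.29919733 128.52282692 222.52561057]
50 side tip [431.2 151.6  50. ] wrist tip edge [439.  109.9  50. ]
55 side tip [431.8 144.   55. ] wrist tip edge [437.1 110.4  55. ]
65 side tip [433.  128.7  65. ] wrist tip edge [433.3 111.5  65. ]
75 side tip [434.2 113.4  75. ] wrist tip edge [429.5 112.6  75. ]
80 side tip [434.8 105.7  80. ] wrist tip edge [427.6 113.1  80. ]
85 side tip [435.4  98.1  85. ] wrist tip edge [425.7 113.7  85. ]
90 side tip [436.   90.4  90. ] wrist tip edge [423.8 114.2  90. ]
```

View pics/wr2.png

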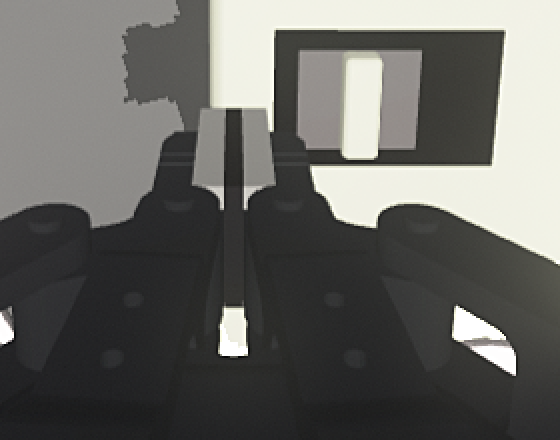

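Both views (tip at side (208,179), wrist (277,254)) put the real fingertips at z≈77. That is about 22 mm higher than the stated geometry implies. I trust the pictures and go down in small steps, watching the force.

Call:
{"fn": "move_arm", "kwargs": {"rows": [[[0, 0, 5, 0, -1], [0, 0, 10, 0, -1], [0, 0, 10, 0, -1]]]}}

```text
time_s: 3.32
eef_pos: [435.7, 110.4, 51.7]
ee_rot: [-0.0, 0.798, 0.602, -0.001]
force: [0.3, 0.5, 0.6]
grip_width: -0.0
```

Call:
{"fn": "move_arm", "kwargs": {"rows": [[[0, 0, 3, 0, -1], [0, 0, 5, 0, -1], [0, 0, 5, 0, -1]]]}}

```text
time_s: 3.7
eef_pos: [435.7, 110.3, 46.6]
ee_rot: [-0.0, 0.798, 0.602, -0.001]
force: [-0.3, -0.5, 0.1]
grip_width: -0.004
```

```bash
python3 - <<'E'
from h import *
d=eyes.capture("side");c=eyes.capture("wrist"); s=sense();print(s["time_s"],s["force"],np.round(s["eef_pos"],1))
f=lambda i:cv2.resize(i[155:205,190:240],(400,400),interpolation=cv2.INTER_NEAREST)
cv2.imwrite("pics/n2.png",np.hstack([f(d["color"]),cv2.resize(c["color"][180:340,200:360],(400,400))]))
E
```

```text
3.8 [-0.32590553  0.65144984 -0.62858475] [435.8 110.4  46.8]
```

View pics/n2.png

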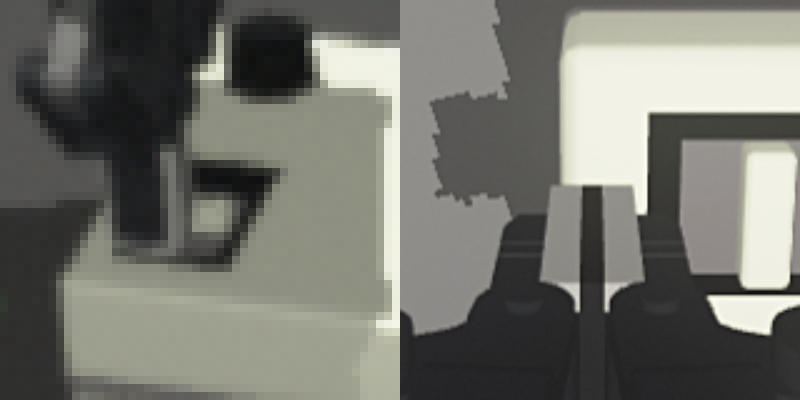

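Call:
{"fn": "move_arm", "kwargs": {"rows": [[[0, 0, 3, 0, -1], [0, 0, 5, 0, -1], [0, 0, 5, 0, -1]]]}}

```text
time_s: 4.18
eef_pos: [435.7, 110.3, 41.6]
ee_rot: [-0.0, 0.798, 0.602, -0.001]
force: [-0.3, -0.8, -0.8]
grip_width: 0.001
```

Call:
{"fn": "move_arm", "kwargs": {"rows": [[[0, 0, 1, 0, -1], [0, 0, 2, 0, -1], [0, 0, 2, 0, -1]]]}}

```text
time_s: 4.55
eef_pos: [435.6, 110.3, 39.5]
ee_rot: [-0.0, 0.798, 0.602, -0.001]
force: [-0.3, 0.1, -0.3]
grip_width: -0.001
```

```bash
python3 - <<'E'
from h import *
d=eyes.capture("side");c=eyes.capture("wrist"); s=sense();print(s["time_s"],s["force"],np.round(s["eef_pos"],1))
f=lambda i:cv2.resize(i[155:205,190:240],(400,400),interpolation=cv2.INTER_NEAREST)
cv2.imwrite("pics/n3.png",np.hstack([f(d["color"]),cv2.resize(c["color"][180:340,200:360],(400,400))]))
E
```

```text
4.65 [-0.07972383 -0.44792741  0.70984792] [435.6 110.3  39.6]
```

View pics/n3.png

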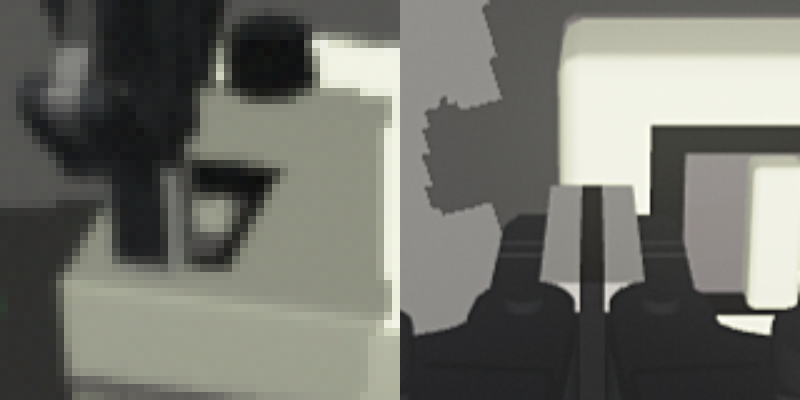

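The tip is now at about z≈52.5 (side (207,188)), behind the ridge and free of force. Now I push towards the knob.

Call:
{"fn": "move_arm", "kwargs": {"rows": [[[4, 0, 0, 0, -1], [7, 0, 0, 0, -1], [10, 0, 0, 0, -1], [12, 0, 0, 0, -1], [12, 0, 0, 0, -1]]]}}

```text
time_s: 5.28
eef_pos: [439.0, 122.0, 39.6]
ee_rot: [-0.0, 0.798, 0.602, -0.001]
force: [0.3, 0.4, 0.9]
grip_width: 0.001
```

Call:
{"fn": "move_arm", "kwargs": {"rows": [[[2, 0, 0, 0, -1], [4, 0, 0, 0, -1], [4, 0, 0, 0, -1]]]}}

```text
time_s: 5.65
eef_pos: [440.1, 126.0, 39.6]
ee_rot: [-0.0, 0.798, 0.602, -0.001]
force: [-0.1, -0.3, -0.8]
grip_width: -0.002
```

```bash
cat > m.py <<'E'
from h import *
# white ridge centre in the wrist view along the slide, relative to slot, via bright blob inside slot area
c=eyes.capture("wrist"); s=sense();print(s["time_s"],np.round(s["force"],1),np.round(s["eef_pos"],1))
th=np.radians(74.1);yy=np.array([np.cos(th),np.sin(th),0]);xx=np.array([yy[1],-yy[0],0])
r0=np.array([444.1,137.7,58])
out=[]
for t in range(-12,32):
    u,v=proj(c,r0+t*yy-4*xx); out.append(int(c["color"][int(round(v)),int(round(u))].max()) if 0<=v<420 and 0<=u<560 else -1)
print("along slide from -12:",out)
E
python3 m.py
```

```text
5.7 [-0.5 -1.1 -0.5] [440.1 125.9  39.6]
along slide from -12: [57, 53, 154, 145, 145, 146, 145, 146, 55, 57, 57, 56, 48, 83, 251, 242, 241, 241, 237, 136, 146, 144, 146, 145, 145, 145, 147, 147, 147, 51, 53, 53, 54, 55, 55, 54, 55, 56, 58, 57, 59, 58, 60, 61]
```

Call:
{"fn": "move_arm", "kwargs": {"rows": [[[2, 0, 0, 0, -1], [4, 0, 0, 0, -1], [4, 0, 0, 0, -1]]]}}

```text
time_s: 6.08
eef_pos: [441.1, 129.7, 39.5]
ee_rot: [-0.0, 0.798, 0.602, -0.001]
force: [0.4, -1.2, 0.4]
grip_width: 0.003
```

Call:
{"fn": "move_arm", "kwargs": {"rows": [[[2, 0, 0, 0, -1], [4, 0, 0, 0, -1], [4, 0, 0, 0, -1]]]}}

```text
time_s: 6.45
eef_pos: [442.3, 133.8, 39.5]
ee_rot: [-0.0, 0.798, 0.603, -0.001]
force: [0.1, -2.1, -0.3]
grip_width: -0.002
```

```bash
python3 m.py
```

```text
6.5 [-0.3 -0.7  0.1] [442.3 133.7  39.5]
along slide from -12: [57, 150, 147, 147, 146, 147, 101, 55, 55, 52, 154, 145, 144, 144, 146, 145, 50, 52, 55, 55, 50, 82, 252, 196, 144, 145, 146, 146, 146, 146, 146, 145, 147, 46, 54, 55, 54, 55, 56, 59, 59, 60, 61, 60]
```

Call:
{"fn": "move_arm", "kwargs": {"rows": [[[2, 0, 0, 0, -1], [4, 0, 0, 0, -1], [5, 0, 0, 0, -1], [5, 0, 0, 0, -1]]]}}

```text
time_s: 7.0
eef_pos: [443.7, 138.7, 39.5]
ee_rot: [-0.0, 0.798, 0.603, -0.001]
force: [0.0, -0.4, 1.0]
grip_width: -0.006
```

```bash
python3 m.py
```

```text
7.05 [ 0.4  0.6 -0.1] [443.7 138.6  39.5]
along slide from -12: [67, 65, 64, 63, 61, 56, 158, 147, 146, 147, 145, 83, 54, 53, 48, 104, 145, 144, 145, 146, 151, 51, 54, 53, 56, 54, 82, 252, 242, 241, 241, 242, 239, 140, 149, 148, 150, 149, 150, 149, 150, 151, 152, 64]
```

The ridge front went from +6.5 to +20.5 mm, a full 14 mm, so it has snapped over. Now I back off and rise.

Call:
{"fn": "move_arm", "kwargs": {"rows": [[[-5, 0, 0, 0, -1], [-9, 0, 0, 0, -1], [-9, 0, -30, 0, -1], [-9, 0, -80, 0, -1], [-9, 0, -130, 0, -1], [-40, -60, -150, 0, -1], [-90, -60, -150, 0, -1], [-120, -60, -150, 0, -1], [-120, -60, -150, 0, -1], [-120, -60, -150, 0, -1]]]}}

```text
time_s: 8.3
eef_pos: [353.4, 39.9, 189.7]
ee_rot: [-0.0, 0.798, 0.602, -0.001]
force: [-0.8, 0.4, -0.9]
grip_width: -0.001
```

```bash
python3 - <<'E'
from h import *
s=sense();print(s["time_s"],np.round(s["force"],1),np.round(s["eef_pos"],1))
i=eyes.capture("top")["color"]; f=lambda a:cv2.resize(a,None,fx=4,fy=4,interpolation=cv2.INTER_CUBIC)
cv2.imwrite("pics/fin.png",np.hstack([f(i[190:310,175:275]),f(i[190:310,350:450])]))
E
```

```text
8.3 [-0.8  0.4 -0.9] [353.4  39.9 189.7]
```

View pics/fin.png

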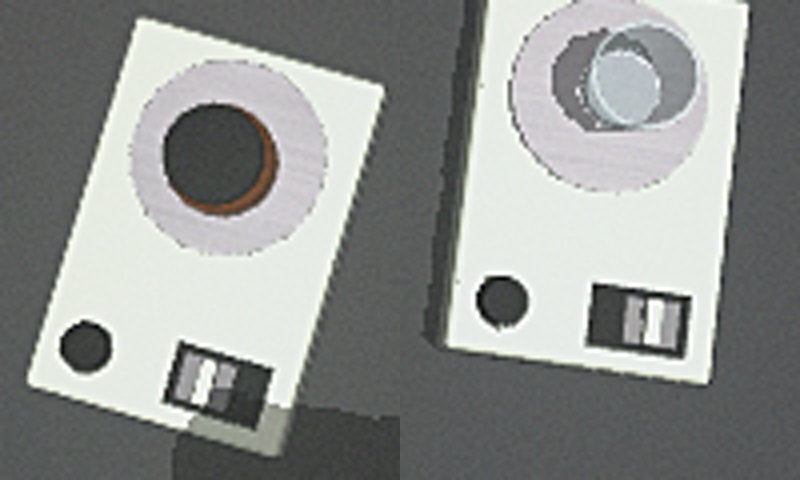

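The jar stirrer's ridge at (203,382) is now at the knob end of its slot, and the jar at (215,158) stands where it was. The beaker stirrer's ridge at (653,322) is still off, and the arm is clear.

```bash
python3 -c "
from rig import ctrl; print(ctrl.finish_job())"
```

```text
the job is handed in; nothing more can be done
None
```

The stirrer with the amber, black-capped jar is switched on, and the job is handed in (about 8.3 s on the robot's clock).

I pushed its switch ridge towards the knob with the shut fingertips, then backed off and lifted the arm clear.

- **Switch:** the wrist view showed the ridge move about 14 mm, the full travel. After the arm withdrew, the top view showed it still at the knob end.
- **Jar and other stirrer:** the jar is on its plate where it was, and the beaker stirrer's switch is still off.
- **Force:** the largest reading I saw was about 2 N.

**Disagreement:** the pictures put the shut fingertips about 22 mm higher than the stated tool geometry (8 mm ahead of the TCP). I went by the pictures and lowered in small steps. No contact force appeared, even with the TCP at z = 39.5, which confirmed the pictures.

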